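Push a bench drive's spoked wheel round to its zero mark

TASK

Set the white drive unit to zero: with a fingertip, push the black-ended spokes of its wheel round, one after another, until the short red-capped brass stem on the rim points straight up, then leave the wheel still and take the hand away. Push gently and only on the wheel's spokes: nothing is to be gripped or lifted, the stem must not be touched, the loose drive unit must not be shifted, and the other things on the bench stay where they are.

Things in the scene. Friction and masses are not known exactly. Their poses are not given: they have to be found in the camera images.
- drive: White gearbox (100 x 100 mm, top 197 mm above the bench) on a dark steel foot 160 (x) x 170 (y) x 22 mm. It stands loose on the bench by its weight, about 5 kg. Origin: centre of the foot's underside; z up; its x axis is parallel to the wheel's axle and points from the gearbox out to the wheel, away from the robot give or take 0.4 rad.
- hub (a point): Centre of the wheel, on its level axle: 100 mm along the drive's x from the drive's origin, 170 mm above the bench. The wheel stands upright, square to the drive's x, 50 mm clear of the gearbox's front plate. Silver rim: 62 mm mean radius, 12 mm thick bar. The point turns with the wheel: z points from the centre along the stem, x along the axle.
- spoke_end (a point): Outer end of one of the six like spokes, 115 mm from the wheel's centre. They are 60 degrees apart, in the wheel's plane, and stick out beyond the rim: black grips of 16 mm diameter with round ends (from 72 to 115 mm radius), 10 mm steel rods inside the rim. Same axes as hub; this spoke stands at +0.524 rad (growing joint sense) from the stem.
- stem_tip (a point): Tip of the index stem, 86 mm from the wheel's centre. The stem is a brass pin of 10 mm diameter with a red cap of 15 mm; it stands on the rim, in the wheel's plane, midway between two spokes (spokes lie 30, 90, 150, 210, 270 and 330 degrees round from it). z points outward along the stem.
- wheel (a joint): Wheel angle q in rad: 0 or a whole turn (6.283) when the stem points straight up. In the drive's frame the stem points along (0, -sin q, cos q). Turns either way, more than a full turn. Friction 0.12 N m (about 1.2 N at the spoke ends) plus some drag; balanced, stays where left. Starts with the stem sideways or down, over 95 degrees from up.
- lens_cell: Bystander: black ring-shaped lens mount, 90 mm diameter, 18 mm tall, origin at the centre of its underside.
- optical_flat: Bystander: dark disc of 100 mm diameter with a white optical flat on it, 24 mm tall, origin at the centre of its underside.
- cleaner: Bystander: small amber bottle, 44 mm diameter, 100 mm tall, upright, origin at the centre of its underside.
- driver: Bystander: screwdriver lying on the bench, 150 mm long, along its own x.
- blower: Bystander: dark rubber dust blower, 68 mm diameter, 105 mm tall with its nozzle up, origin at the centre of its underside.
- gauge_block: Bystander: steel gauge block 30 x 60 mm, 30 mm tall, origin at the centre of its underside.
- stem: The brass index stem with its red cap, as a body (see stem_tip); its origin is the wheel's centre and its z axis points along the stem.

How it is judged (in metres and radians):
At the end, for the whole second after the job is handed in: The stem points straight up within 5 degrees, the wheel is still, the drive unit stands upright within 15 mm of where it was, and every bystander is within 25 mm of where it was, the bottle and blower upright (angle between stem_tip's own z axis and vertical below 0.087 rad and velocity of joint wheel between -0.05 and 0.05 rad/s and distance of drive from where it was at the start of the episode below 0.015 m and angle between drive's own z axis and vertical below 0.05 rad and distance of each of lens_cell, optical_flat, cleaner, driver, blower, gauge_block from where it was at the start of the episode below 0.025 m and angle between each of cleaner, blower's own z axis and vertical below 0.2 rad); the robot touches nothing.
It fails at once if the drive unit is shifted more than 15 mm, lifted or tipped (distance of drive from where it was at the start of the episode above 0.015 m or angle between drive's own z axis and vertical above 0.1 rad).
It fails at once if the stem is touched (contact force between anything else and stem above 0.5 N).
It fails at once if the wheel is gripped, or the wheel or drive unit shoved hard (over 40 N) (contact force between any of the arm, the fingers and drive above 40 N).
It fails at once if a bystander is lifted, carried or knocked away (distance of any of lens_cell, optical_flat, cleaner, driver, blower, gauge_block from where it was at the start of the episode above 0.025 m).
It also fails if it takes over 64 s, if anything falls off the work surface, if the arm or the gripper's body presses on something with over 40 N, if the wrist force passes 120 N, or if a joint passes its speed limit or range.

ROBOT

A 6-joint arm with a two-finger parallel gripper is mounted at the origin on the work surface. World frame = base frame: x ahead of the robot, y to its left, z up, the work surface at z = 0. Lengths are in mm, angles in rad, forces in N, time in s.
With the tool pointing down it reaches from about 275 to 750 mm from the base axis. Payload 10.2 kg.
Tool frame: the origin (TCP) lies on the centre line of the jaws, within the pads' length; the fingertips stand 17 mm ahead of it and the grasp point (between the pads) lies 2 mm behind it; z points along the fingers, y is the line along which they close (so a half turn about z gives the same grasp; the last joint's range is limited). The gripper opens to 85 mm and grips with 20 to 120 N. Pads are 22 mm wide; open, the fingers measure 114 mm over their backs; the gripper's body (76 mm by 85 mm) begins 54 mm behind the grasp point. The pads swing forward as they close: fully open they stand 13 mm farther back than shut.
Start: joints at [-1.475, 0.313, 1.498, -0, 1.331, -0.223], TCP at [164.536, -498.557, 210.694] pointing down, gripper open.
Joint ranges: [-2.94, 2.94], [-0.97, 2.17], [0.19, 2.56], [-1.23, 4.37], [0.02, 3.11], [-2.88, 2.88]. Speed limits (rad/s): [2.39, 2.39, 3.01, 3.14, 3.14, 3.14].

INTERFACE

Orientations are given as a unit quaternion [w, x, y, z].
In Python, from rig import ctrl gives the robot as it stands. The module is installed in compiled form; this text tells all that it offers.
- The arm moves only by the shell command python3 -m jog 'ROWS' [FORCE]. ROWS is JSON, a list of rows, each an object with "delta_pos": the shift along the world's x, y, z in mm, a list of three; "angular": the turn, a rotation vector about the world's x, y, z in rad, a list of three; "fingers": the opening, from 0 (shut) to 1 (fully open). In form: [{"delta_pos": [tx, ty, tz], "angular": [rx, ry, rz], "fingers": fingers}, ...]. A call has 1 to 10 rows; each row is the pose to reach, as a shift and turn from the pose commanded when the call began; what a row does not reach only later rows make up. A row lasts 1/8 s, in which the tool goes at most 62.5 mm and 10.7 degrees, less where a joint would pass 70% of its speed; a pose out of reach is approached as far as the arm can. A call with a gripper value outside its range is refused whole. The fingers move at their own pace and stop on an object; FORCE is the grip in N (left out, the last holds). Time passes only in rows, so rows that repeat a pose let the fingers close. It gives the time, the measured TCP pose, the force, the opening and the grip force at its end, in the units of the state.
- ctrl.sense(): the state, without advancing time (a new reading comes with each control period).
- ctrl.capture(name): name is "side" or "top"; returns a dict with "pixels" (384x512x3 uint8, blue, green, red), "fx", "fy", "cx", "cy" (pixels), "dist" ([k1, k2, p1, p2, k3] as OpenCV has them; the pictures are not rectified), "R" (3x3) and "t" (3): a world point X has camera coordinates R X + t. Camera axes: x right, y down, z forward; pixel columns grow to the right and rows downward; lengths in mm; the calibration is good to about 2 mm. A picture is of the moment at which its call begins. There is no depth.
- ctrl.finish_job(): hands the job in; it is judged then, once.
The state is a dict: "time_s": time; "joints": joint angles; "dq": joint speeds; "tau": joint torques, N m; "eef_pos": TCP position; "ee_rot": TCP orientation; "force": force on the tool from outside, world axes, zero at the start; "wrist_torque": the same for the moment, N m; "grip_width": opening from 0.0 (shut) to 1.0 (fully open); "grip_force": force on a finger pad.
Only numpy, scipy, OpenCV 4.12 (cv2) and the standard library are available. Lean on these libraries where they do the work, as an engineer would, in place of code of your own. Each camera call takes 0.05 s, during which the arm holds its last target. There are 200 camera calls.

## Working session

There is one attempt and no reset: what is moved stays moved. The work goes in short steps, Python scripts to look and compute and a shell command to move; the robot and the scene stay as the last step left them, time stands still between calls to the robot, and variables do not carry over. Pictures are saved under pics/ and viewed, at most 10 in all, crops included, and the job is handed in when it is done.

```bash
mkdir -p pics; python3 - <<'E'
from rig import ctrl
import cv2,numpy as np
for n in("side","top"):
    c=ctrl.capture(n);cv2.imwrite(f"pics/{n}0.png",c["pixels"])
    R=np.array(c["R"]);t=np.array(c["t"]);print(n,c["fx"],c["fy"],c["cx"],c["cy"],c["dist"],"pos",-R.T@t);print(R.round(3))
print(ctrl.sense())
E
```

```text
side 477.41641533409864 477.41641533409864 257.5877397650725 193.71757749503112 [-0.00405332  0.          0.          0.          0.        ] pos [ 525.36491737  918.04948369 1088.42932872]
[[-0.999 -0.049  0.013]
 [-0.044  0.709 -0.704]
 [ 0.025 -0.704 -0.71 ]]
top 417.36726798316056 417.36726798316056 254.49763377203308 190.3962271495881 [0.03591664 0.         0.         0.         0.        ] pos [ 473.29012423   33.56952167 1268.84976742]
[[ 0.005 -1.    -0.005]
 [-0.997 -0.005 -0.078]
 [ 0.078  0.005 -0.997]]
{'time_s': 0.1, 'joints': array([-1.47542976e+00,  3.13381174e-01,  1.49835743e+00,  3.80463241e-06,
        1.33101450e+00, -2.23385410e-01]), 'dq': array([ 1.33114707e-03, -1.57404026e-03, -2.58165879e-03, -1.20910356e-03,
       -4.82037328e-05,  1.03895651e-03]), 'tau': array([ 3.97136318e-03, -4.12894714e+01, -2.60140765e+01, -3.29221996e-05,
        3.05175097e-03, -2.43072361e-05]), 'eef_pos': array([ 164.49713084, -498.29457155,  210.20029547]), 'ee_rot': array([-5.78919641e-04,  9.87326413e-01,  1.58701662e-01,  3.89584224e-05]), 'force': array([0.44219562, 0.15191174, 0.27863925]), 'wrist_torque': array([-0.068059  ,  0.00466828, -0.02142199]), 'grip_force': 0.0, 'grip_width': 1.0038707394969324}
```

View pics/side0.png

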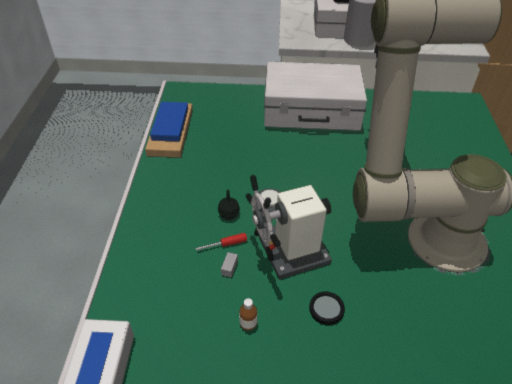

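View pics/top0.png

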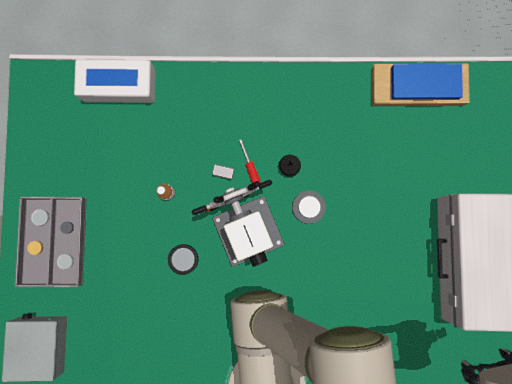

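The side view shows the drive at about (295,230), its wheel at (262,215) and something red near (270,245). The top view shows the gearbox top at (248,237), with the wheel edge-on from (195,212) to (270,183). I'll enlarge both around the wheel.

```bash
python3 - <<'E'
import cv2,numpy as np
a=cv2.imread("pics/side0.png")[165:280,210:340];b=cv2.imread("pics/top0.png")[165:280,185:315]
f=lambda i:cv2.resize(i,None,fx=5,fy=5,interpolation=cv2.INTER_CUBIC)
cv2.imwrite("pics/c1.png",f(a));cv2.imwrite("pics/c2.png",f(b))
E
```

```text
(no output)
```

View pics/c1.png

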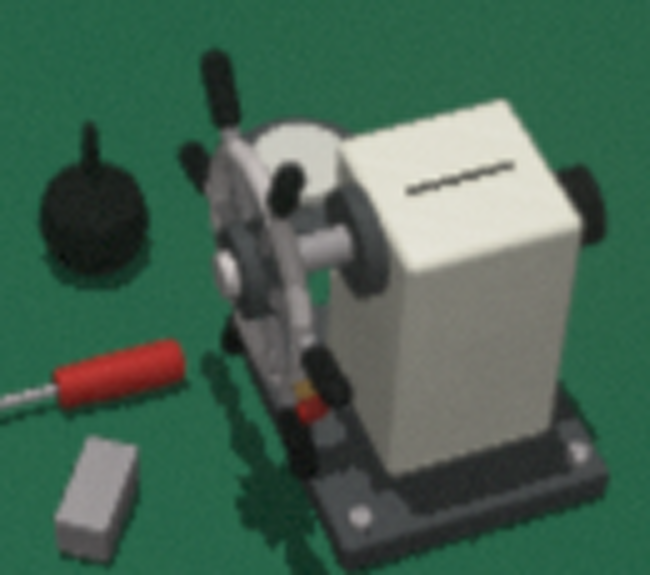

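View pics/c2.png

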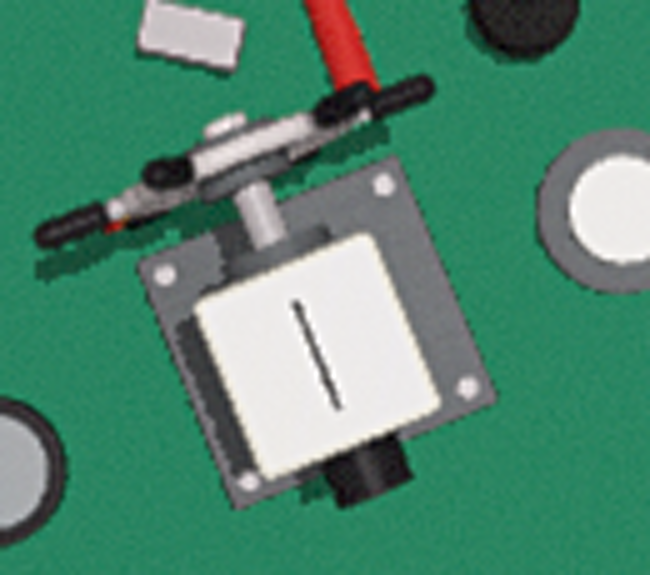

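In the side crop the red cap is at about (272,246) in the full image. That is on the wheel's +y side and low, between the spoke ends at (278,245) and (271,259). I'll fit the drive pose and q to these points.

```bash
cat > h.py <<'E'
import cv2,numpy as np
from scipy.optimize import least_squares
def proj(c,P):
    R=np.array(c["R"]);t=np.array(c["t"],float);K=np.array([[c["fx"],0,c["cx"]],[0,c["fy"],c["cy"]],[0,0,1.]])
    return cv2.projectPoints(np.array(P,float).reshape(-1,3),cv2.Rodrigues(R)[0],t,K,np.array(c["dist"],float))[0].reshape(-1,2)
def w(p,P):  # drive->world
    x,y,a=p[:3];P=np.array(P,float).reshape(-1,3);s,c=np.sin(a),np.cos(a)
    return np.c_[x+c*P[:,0]-s*P[:,1],y+s*P[:,0]+c*P[:,1],P[:,2]]
def rad(q,r): return [100,-r*np.sin(q),170+r*np.cos(q)]
E
cat > fit.py <<'E'
from rig import ctrl
from h import *
S=ctrl.capture("side");T=ctrl.capture("top")
f=lambda l,o:np.array(l)/5.+np.array(o)
topg=f([(197,298),(372,235),(440,405),(268,478)],(185,165));topf=f([(138,265),(393,158),(497,400),(238,508)],(185,165))
tt=f([(40,237),(430,88)],(185,165)); st=f([(215,52),(290,168),(342,398),(303,470),(185,148)],(210,165)); cap=f([(312,407)],(210,165))
sg=f([(340,150),(503,100),(580,230),(408,270)],(210,165))  # front -y, back -y, back +y, front +y
D=np.radians
def res(p,full=False):
    q=p[3];G=lambda h,k,z:[(h,k,z),(h,-k,z),(-h,-k,z),(-h,k,z)]
    sp=lambda d:rad(q+D(d),112)
    r=[proj(T,w(p,G(50,50,197)))-topg,proj(T,w(p,G(80,85,22)))-topf,
       proj(T,w(p,[sp(30),sp(210)]))-tt,
       proj(S,w(p,[(50,-50,197),(-50,-50,197),(-50,50,197),(50,50,197)]))-sg,
       proj(S,w(p,[sp(150),sp(90),sp(30),sp(-30),sp(210)]))-st, proj(S,w(p,[rad(q,81)]))-cap]
    if full:
        for x in r:print(x.round(1).tolist())
    return np.vstack(r).ravel()
best=min((least_squares(res,[500,20,.35,D(g)],loss="soft_l1",x_scale=[10,10,.1,.1]) for g in range(-180,180,30)),key=lambda s:s.cost)
p=best.x;res(p,1);print(best.cost,p,np.degrees(p[2:]))
print("hub",w(p,[(100,0,170)]))
for d in (30,90,150,210,270,330):print(d,w(p,[rad(p[3]+D(d),115)]).round())
print("stem",w(p,[rad(p[3],86)]))
# bystander rough positions from top px at heights
def back(c,px,z):
    K=np.array([[c["fx"],0,c["cx"]],[0,c["fy"],c["cy"]],[0,0,1.]]);u=cv2.undistortPoints(np.array([[px]],float),K,np.array(c["dist"]))[0,0]
    R=np.array(c["R"]);t=np.array(c["t"]);d=R.T@np.r_[u,1];o=-R.T@t;return (o+d*(z-o[2])/d[2]).round()
for n,px,z in(("lens",(183,259),18),("flat",(309,207),24),("cleaner",(161,189),100),("driver a",(240,140),10),("driver b",(256,184),20),("blower",(290,165),70),("block",(223,172),30)):print(n,back(T,px,z))
E
python3 fit.py
```

```text
[[-2.3, -2.0], [-1.1, -4.0], [-0.1, -1.5], [-2.2, -1.4]]
[[-0.3, -0.4], [1.6, -0.1], [1.0, 1.5], [-0.6, 1.5]]
[[0.5, 0.8], [1.0, 0.6]]
[[-3.2, -2.1], [-1.0, -0.5], [-0.5, -0.5], [-2.6, 0.9]]
[[1.2, -0.1], [1.4, 0.2], [0.5, -0.4], [1.4, 0.3], [2.6, 0.1]]
[[0.8, -0.1]]
24.105361076559483 [ 4.46204418e+02  5.68122805e+01  3.85701361e-01 -1.90422090e+00] [  22.09906014 -109.10382102]
hub [[538.85789784  94.43318693 170.        ]]
30 [[496. 199. 192.]]
90 [[525. 129. 279.]]
150 [[567.  25. 257.]]
210 [[581. -10. 148.]]
270 [[553.  60.  61.]]
330 [[511. 164.  83.]]
stem [[508.28574615 169.72686054 141.8538412 ]]
lens [366. 251.  18.]
flat [ 521. -122.   24.]
cleaner [567. 302. 100.]
driver a [725.  85.  10.]
driver b [590.  36.  20.]
blower [641. -62.  70.]
block [624. 135.  30.]
```

```bash
cat > tcp.py <<'E'
from h import *
P=[446.2,56.8,.3857]; TILT=.3
def tcp(th,rc=102,gap=0):  # th deg from up toward drive -y; gap mm off the grip's trailing surface
    t=np.radians(th);u=np.array([-np.sin(t),np.cos(t)]);n=np.array([np.cos(t),np.sin(t)])
    d=np.array([np.sin(TILT),-np.cos(TILT)]);e=np.array([np.cos(TILT),np.sin(TILT)])
    C=np.array([0,170.])+rc*u+(8+gap)*n;F=C+11*e;X=F-17*d
    return w(P,[(100,X[0],X[1])])[0]
if __name__=="__main__":
    for th,g in((41,60),(41,25),(41,5),(41,0),(50,0),(60,0),(70,0),(80,0),(90,0),(95,0)):print(th,g,tcp(th,gap=g).round(1))
E
python3 tcp.py
```

```text
41 60 [542.7  85.1 311.1]
41 25 [552.6  60.6 288.1]
41 5 [558.3  46.6 275. ]
41 0 [559.7  43.1 271.7]
50 0 [564.3  31.9 261.2]
60 0 [568.5  21.4 247.4]
70 0 [571.8  13.2 231.9]
80 0 [574.1   7.7 215.1]
90 0 [575.2   5.  197.5]
95 0 [575.3   4.7 188.6]
```

```bash
python3 -m jog '[{"delta_pos":[20,40,40],"angular":[0,0,0.18],"fingers":0},{"delta_pos":[60,90,80],"angular":[0,0,0.36],"fingers":0},{"delta_pos":[100,140,120],"angular":[0,0,0.54],"fingers":0},{"delta_pos":[140,190,160],"angular":[0,0,0.72],"fingers":0},{"delta_pos":[180,240,190],"angular":[0,0,0.9],"fingers":0},{"delta_pos":[220,290,190],"angular":[0,0,1.08],"fingers":0},{"delta_pos":[260,340,190],"angular":[0,0,1.26],"fingers":0},{"delta_pos":[300,390,190],"angular":[0,0,1.44],"fingers":0},{"delta_pos":[340,430,190],"angular":[0,0,1.62],"fingers":0},{"delta_pos":[370,460,190],"angular":[0,0,1.638],"fingers":0}]' 20
```

```text
time_s: 1.45
eef_pos: [520.6, -52.3, 400.7]
ee_rot: [0.0, 0.557, 0.83, -0.0]
force: [0.4, -0.9, 0.6]
grip_width: -0.001
grip_force: 0.0
```

```bash
python3 -m jog '[{"delta_pos":[10,60,-10],"angular":[0.139,0.057,0],"fingers":0},{"delta_pos":[10,110,-30],"angular":[0.278,0.113,0],"fingers":0},{"delta_pos":[10,110,-30],"angular":[0.278,0.113,0],"fingers":0},{"delta_pos":[10,110,-30],"angular":[0.278,0.113,0],"fingers":0},{"delta_pos":[10,110,-30],"angular":[0.278,0.113,0],"fingers":0}]'; python3 - <<'E'
from rig import ctrl
import cv2,numpy as np
from tcp import *
s=ctrl.sense();p=s["eef_pos"];print(p,s["ee_rot"],s["force"])
from scipy.spatial.transform import Rotation as Ro
q=s["ee_rot"];M=Ro.from_quat([q[1],q[2],q[3],q[0]]).as_matrix();print(M.round(3))
for a in((41,30),(41,12),(41,4)):print(a,(tcp(a[0],gap=a[1])-p).round(1))
f=lambda n,x,y:cv2.resize(ctrl.capture(n)["pixels"][y:y+120,x:x+130],None,fx=3,fy=4,interpolation=cv2.INTER_CUBIC)
cv2.imwrite("pics/m1.png",np.hstack([f("side",210,130),f("top",185,165)]))
E
```

```text
time_s: 2.08
eef_pos: [529.6, 54.9, 371.5]
ee_rot: [-0.123, 0.552, 0.82, 0.083]
force: [0.1, 0.5, 0.4]
grip_width: -0.001
grip_force: 0.0
[529.63086841  54.94139705 371.46723361] [-0.12267698  0.55243689  0.82023948  0.08349267] [0.06377636 0.54120982 0.36995927]
[[-0.36   0.927 -0.109]
 [ 0.886  0.376  0.273]
 [ 0.293  0.001 -0.956]]
(41, 30) [ 21.5   9.1 -80.1]
(41, 12) [ 26.7  -3.5 -91.9]
(41, 4) [ 28.9  -9.  -97.1]
```

View pics/m1.png

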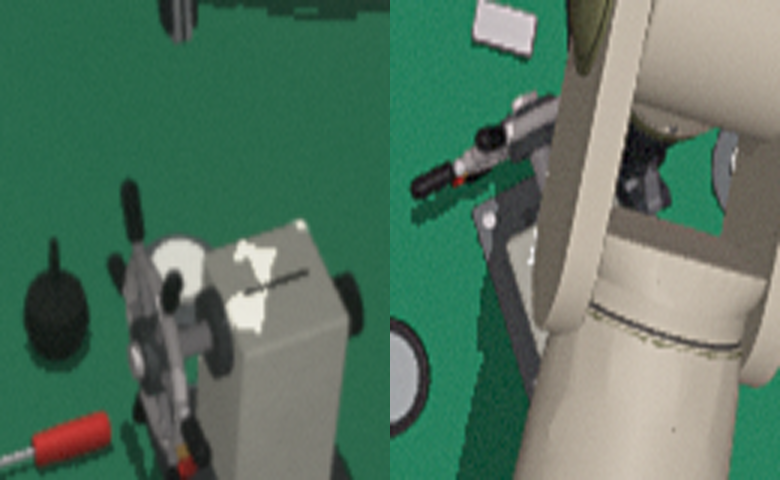

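The fingertips show at the top of the side crop, well above the wheel, and the wheel hasn't moved. Next I'll bring the finger down to just behind the spoke at 41°.

```bash
python3 -m jog '[{"delta_pos":[7,10,-30],"angular":[0,0,0],"fingers":0},{"delta_pos":[14,12,-60],"angular":[0,0,0],"fingers":0},{"delta_pos":[21,9,-80],"angular":[0,0,0],"fingers":0},{"delta_pos":[24,3,-86],"angular":[0,0,0],"fingers":0},{"delta_pos":[27,-4,-92],"angular":[0,0,0],"fingers":0},{"delta_pos":[28,-6,-94],"angular":[0,0,0],"fingers":0},{"delta_pos":[28,-6,-94],"angular":[0,0,0],"fingers":0},{"delta_pos":[28,-6,-94],"angular":[0,0,0],"fingers":0}]'; python3 - <<'E'
from rig import ctrl
import cv2,numpy as np
from tcp import *
s=ctrl.sense();p=s["eef_pos"];print(p,s["force"])
for a in range(40,96,6):print(a,(tcp(a)-p).round(1))
f=lambda n,x,y:cv2.resize(ctrl.capture(n)["pixels"][y:y+120,x:x+130],None,fx=6,fy=5,interpolation=cv2.INTER_CUBIC)
cv2.imwrite("pics/m2.png",f("side",210,150))
E
```

```text
time_s: 3.18
eef_pos: [557.6, 49.8, 277.0]
ee_rot: [-0.124, 0.552, 0.82, 0.084]
force: [-0.0, -1.4, 0.3]
grip_width: 0.002
grip_force: 0.0
[557.63754921  49.84597415 276.96655106] [-0.04914987 -1.38352874  0.30621761]
40 [ 1.5 -5.4 -4.2]
46 [  4.7 -13.2 -10.9]
52 [  7.5 -20.3 -18.4]
58 [ 10.1 -26.6 -26.6]
64 [ 12.3 -32.  -35.6]
70 [ 14.2 -36.6 -45.1]
76 [ 15.7 -40.2 -55. ]
82 [ 16.7 -42.9 -65.4]
88 [ 17.4 -44.5 -75.9]
94 [ 17.6 -45.1 -86.6]
```

View pics/m2.png

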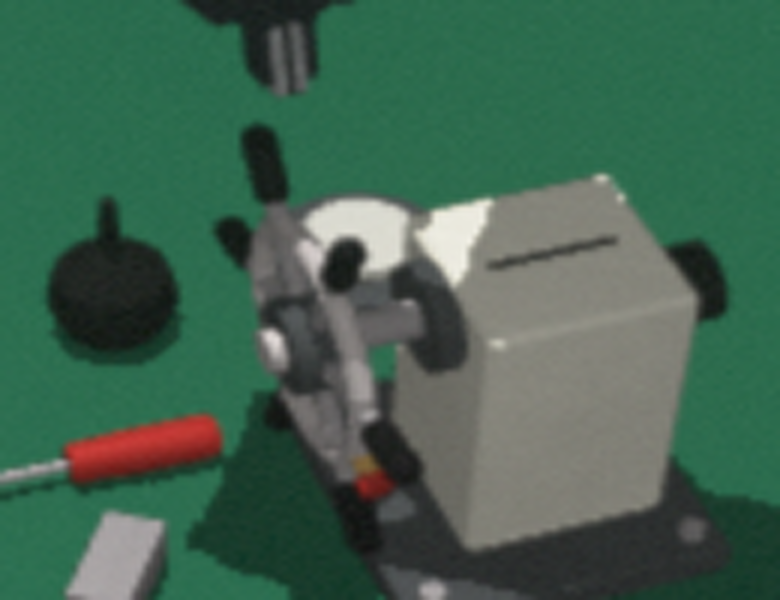

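The side view shows the shut fingertips ending at about (258,168), above the far-upper spoke's end at about (253,176). I'll compare that with what the model predicts.

```bash
python3 - <<'E'
from rig import ctrl
from tcp import *
from scipy.spatial.transform import Rotation as Ro
S=ctrl.capture("side");s=ctrl.sense();q=s["ee_rot"];M=Ro.from_quat([q[1],q[2],q[3],q[0]]).as_matrix();p=s["eef_pos"]
for z in(17,4,0):
  print(z,proj(S,[p+M@[dx,dy,z] for dx in(-11,11) for dy in(-14,14)]).round(1).tolist())
print("spoke41 tip,root",proj(S,w(P,[rad(np.radians(41),115),rad(np.radians(41),72)])).round(1), "A",proj(S,w(P,[rad(np.radians(-19),115),rad(np.radians(-19),72)])).round(1))
E
```

```text
17 [[261.7, 178.4], [251.2, 180.8], [264.6, 182.0], [254.0, 184.5]]
4 [[261.3, 173.8], [250.8, 176.2], [264.2, 177.4], [253.5, 179.8]]
0 [[261.2, 172.4], [250.6, 174.8], [264.1, 175.9], [253.4, 178.4]]
spoke41 tip,root [[253.9 174.2]
 [257.4 190.5]] A [[269.5 198.2]
 [267.  205.9]]
```

```bash
python3 - <<'E'
from rig import ctrl
from tcp import *
from scipy.spatial.transform import Rotation as Ro
S=ctrl.capture("side");s=ctrl.sense();q=s["ee_rot"];M=Ro.from_quat([q[1],q[2],q[3],q[0]]).as_matrix();p=s["eef_pos"];print(p,s["force"],s["joints"])
m1=np.array([529.6,54.9,371.5])
for z in (17,0,-20):print(z,"m1",proj(S,[m1+M@[0,0,z]]).round(1),"now",proj(S,[p+M@[0,0,z]]).round(1))
T=ctrl.capture("top")
f=lambda c,x,y:cv2.resize(c["pixels"][y:y+120,x:x+80],None,fx=5,fy=5,interpolation=cv2.INTER_CUBIC)
cv2.imwrite("pics/m3.png",np.hstack([f(S,220,130),f(T,230,130)]))
E
```

```text
[557.59810382  49.89513902 276.79330365] [-0.4065319   0.3057763  -0.45523142] [-0.24237074  0.428382    1.19580167  0.24328065  1.6932919  -0.62018324]
17 m1 [[270.2 154.4]] now [[257.9 181.4]]
0 m1 [[269.7 147.7]] now [[257.3 175.4]]
-20 m1 [[269.1 139.8]] now [[256.6 168.2]]
```

View pics/m3.png

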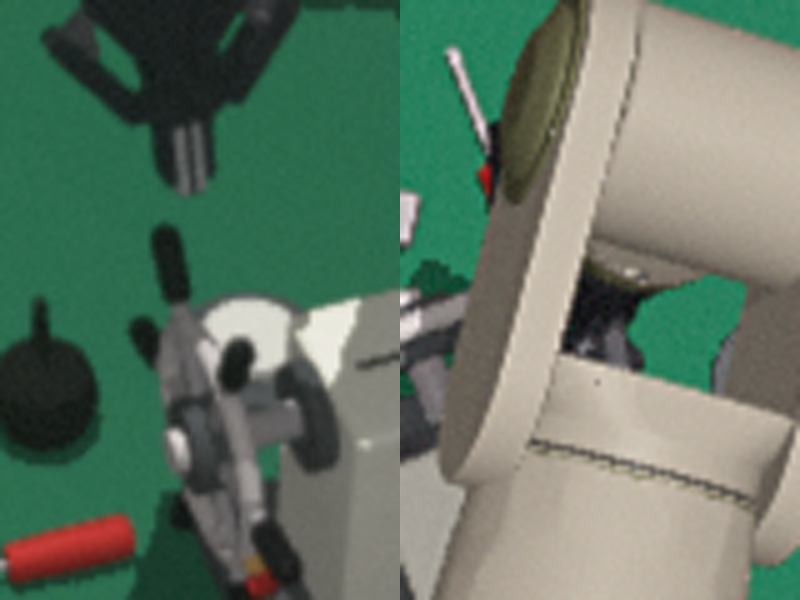

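Both pictures show the fingertips about 37 mm further back along the tool than the stated 17 mm ahead of the TCP would put them (rows 140 and 168, against predictions of 154 and 181). I won't push until I know which way that error lies. I'll back off, tilt the hand so both cameras see the tips, and triangulate.

```bash
python3 -m jog '[{"delta_pos":[-6,15,30],"angular":[0,0,0],"fingers":0},{"delta_pos":[-6,15,80],"angular":[0,-0.18,0],"fingers":0},{"delta_pos":[-6,15,120],"angular":[0,-0.36,0],"fingers":0},{"delta_pos":[-6,15,120],"angular":[0,-0.54,0],"fingers":0},{"delta_pos":[-6,15,120],"angular":[0,-0.72,0],"fingers":0},{"delta_pos":[-6,15,120],"angular":[0,-0.9,0],"fingers":0},{"delta_pos":[-6,15,120],"angular":[0,-0.9,0],"fingers":0},{"delta_pos":[-6,15,120],"angular":[0,-0.9,0],"fingers":0},{"delta_pos":[-6,15,120],"angular":[0,-0.9,0],"fingers":0}]'; python3 - <<'E'
from rig import ctrl
from tcp import *
from scipy.spatial.transform import Rotation as Ro
S=ctrl.capture("side");T=ctrl.capture("top");s=ctrl.sense();q=s["ee_rot"];M=Ro.from_quat([q[1],q[2],q[3],q[0]]).as_matrix();p=s["eef_pos"];print(p,M[:,2])
for z in (17,0,-20):print(z,"side",proj(S,[p+M@[0,0,z]]).round(1),"top",proj(T,[p+M@[0,0,z]]).round(1))
cs=proj(S,[p])[0].astype(int)-[32,48];ct=proj(T,[p])[0].astype(int)-[32,48];print(cs,ct)
f=lambda c,o:cv2.resize(c["pixels"][o[1]:o[1]+96,o[0]:o[0]+64],None,fx=6,fy=6,interpolation=cv2.INTER_CUBIC)
cv2.imwrite("pics/m4.png",np.hstack([f(S,cs),f(T,ct)]))
E
```

```text
time_s: 4.5
eef_pos: [552.5, 64.6, 397.5]
ee_rot: [0.245, 0.461, 0.793, 0.315]
force: [-0.6, 0.1, 0.3]
grip_width: 0.001
grip_force: 0.0
[552.27522547  64.7263065  396.94299331] [ 0.67872275  0.27410619 -0.68132314]
17 side [[254.8 146.5]] top [[239.9 180.1]]
0 side [[260.  141.5]] top [[241.9 185.1]]
-20 side [[266.2 135.5]] top [[244.3 191. ]]
[228  93] [209 137]
```

View pics/m4.png

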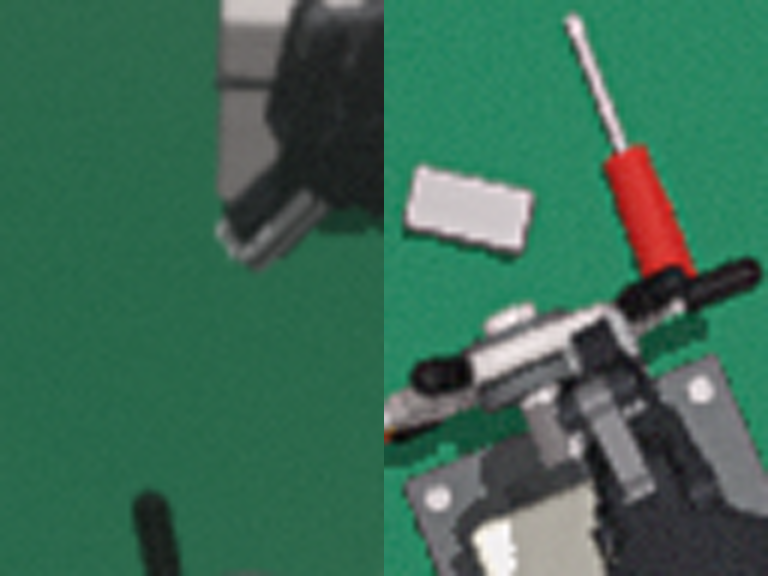

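In the side crop the tip face is centred at about (267.7,134.3), and in the top crop at about (243.7,192.8). Both fit a tip some 22 mm behind the reported TCP. I'll triangulate to get the full offset.

```bash
python3 - <<'E'
from rig import ctrl
from tcp import *
from scipy.spatial.transform import Rotation as Ro
S=ctrl.capture("side");T=ctrl.capture("top");s=ctrl.sense();q=s["ee_rot"];M=Ro.from_quat([q[1],q[2],q[3],q[0]]).as_matrix();p=s["eef_pos"]
r=least_squares(lambda X:np.r_[proj(S,[X])[0]-[267.7,134.3],proj(T,[X])[0]-[243.7,192.8]],p)
print(r.x,r.fun,"tool frame",M.T@(r.x-p))
E
```

```text
[534.99167159  60.2746311  415.08824285] [ 0.14430086  0.01818484  0.00643187 -0.13147141] tool frame [  1.99621996   1.9258544  -25.35691575]
```

The tip sits at about −22 to −25 mm on tool z, so the tool is really about 40 mm shorter than reported. I'll replan with −22 mm and confirm it by contact force.

```bash
sed -i 's/X=F-17\*d/X=F+22*d/' tcp.py; python3 -m jog '[{"delta_pos":[0,0,0],"angular":[0,0.18,0],"fingers":0},{"delta_pos":[0,0,0],"angular":[0,0.36,0],"fingers":0},{"delta_pos":[0,0,0],"angular":[0,0.54,0],"fingers":0},{"delta_pos":[0,0,-20],"angular":[0,0.72,0],"fingers":0},{"delta_pos":[0,0,-40],"angular":[0,0.9,0],"fingers":0},{"delta_pos":[0,0,-60],"angular":[0,0.9,0],"fingers":0},{"delta_pos":[0,0,-60],"angular":[0,0.9,0],"fingers":0},{"delta_pos":[0,0,-60],"angular":[0,0.9,0],"fingers":0}]'; python3 - <<'E'
from rig import ctrl
from tcp import *
s=ctrl.sense();p=s["eef_pos"];print(p,s["ee_rot"],s["force"])
for a in((41,40),(41,25),(41,12),(41,4)):print(a,(tcp(a[0],gap=a[1])-p).round(1))
E
```

```text
time_s: 5.7
eef_pos: [551.7, 64.8, 337.9]
ee_rot: [-0.123, 0.552, 0.82, 0.084]
force: [-0.8, 0.5, 0.2]
grip_width: 0.001
grip_force: 0.0
[551.68334123  64.77602824 337.88173551] [-0.1230275   0.55204138  0.82041547  0.08386302] [-0.78492478  0.50532075  0.17078791]
(41, 40) [ -7.7  17.  -77.2]
(41, 25) [ -3.4   6.5 -87. ]
(41, 12) [  0.3  -2.6 -95.5]
(41, 4) [   2.5   -8.2 -100.8]
```

```bash
python3 -m jog '[{"delta_pos":[-8,17,-40],"angular":[0,0,0],"fingers":0},{"delta_pos":[-8,17,-77],"angular":[0,0,0],"fingers":0},{"delta_pos":[-5,11,-83],"angular":[0,0,0],"fingers":0},{"delta_pos":[-3,5,-88],"angular":[0,0,0],"fingers":0},{"delta_pos":[0,-2,-95],"angular":[0,0,0],"fingers":0},{"delta_pos":[2,-6,-99],"angular":[0,0,0],"fingers":0},{"delta_pos":[2,-6,-99],"angular":[0,0,0],"fingers":0},{"delta_pos":[2,-6,-99],"angular":[0,0,0],"fingers":0}]'; python3 - <<'E'
from rig import ctrl
from tcp import *
s=ctrl.sense();p=s["eef_pos"];print(p,s["force"])
for a in range(40,96,5):print(a,(tcp(a)-p).round(1))
f=lambda n,x,y:cv2.resize(ctrl.capture(n)["pixels"][y:y+120,x:x+130],None,fx=6,fy=5,interpolation=cv2.INTER_CUBIC)
cv2.imwrite("pics/m5.png",f("side",210,150))
E
```

```text
time_s: 6.7
eef_pos: [553.7, 58.8, 237.8]
ee_rot: [-0.124, 0.552, 0.82, 0.084]
force: [-0.8, 0.4, -0.9]
grip_width: 0.001
grip_force: 0.0
[553.69119394  58.84399726 237.79719694] [-0.84507097  0.42590927 -0.94638749]
40 [ 1.1 -3.7 -2.3]
45 [  3.8 -10.2  -7.8]
50 [  6.2 -16.3 -13.9]
55 [  8.5 -21.8 -20.5]
60 [ 10.5 -26.8 -27.6]
65 [ 12.3 -31.2 -35.2]
70 [ 13.8 -34.9 -43.2]
75 [ 15.  -38.  -51.4]
80 [ 16.  -40.4 -60. ]
85 [ 16.7 -42.2 -68.7]
90 [ 17.1 -43.2 -77.6]
95 [ 17.3 -43.5 -86.5]
```

View pics/m5.png

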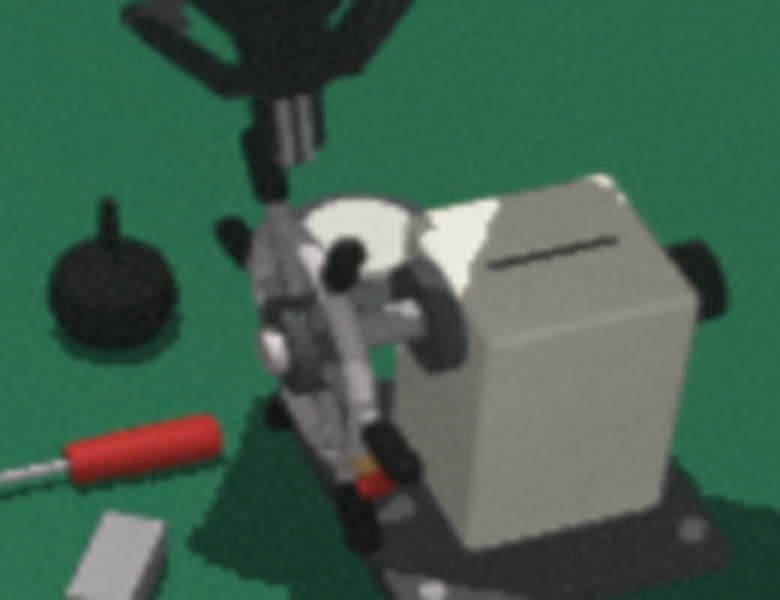

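The fingertips end at about (260,182), beside and behind the spoke at (254,182), which is what the corrected model predicts. Now I'll push slowly along the arc.

```bash
python3 -m jog '[{"delta_pos":[1,-4,-2],"angular":[0,0,0],"fingers":0},{"delta_pos":[3,-7,-5],"angular":[0,0,0],"fingers":0},{"delta_pos":[4,-10,-8],"angular":[0,0,0],"fingers":0},{"delta_pos":[5,-13,-11],"angular":[0,0,0],"fingers":0},{"delta_pos":[6,-16,-14],"angular":[0,0,0],"fingers":0},{"delta_pos":[7,-19,-17],"angular":[0,0,0],"fingers":0},{"delta_pos":[8.5,-22,-20.5],"angular":[0,0,0],"fingers":0},{"delta_pos":[9.5,-24.5,-24],"angular":[0,0,0],"fingers":0},{"delta_pos":[10.5,-27,-27.5],"angular":[0,0,0],"fingers":0},{"delta_pos":[10.5,-27,-27.5],"angular":[0,0,0],"fingers":0}]'; cat > look.py <<'E'
import sys
from rig import ctrl
from tcp import *
S=ctrl.capture("side");s=ctrl.sense();p=s["eef_pos"];print(p,s["force"])
# q by red cap centroid in the side view (cap centre r~81)
hsv=cv2.cvtColor(S["pixels"],cv2.COLOR_BGR2HSV);m=((hsv[...,0]<8)|(hsv[...,0]>172))&(hsv[...,1]>150)&(hsv[...,2]>60)
n,l,st,ce=cv2.connectedComponentsWithStats(m.astype(np.uint8))
qs=np.radians(np.arange(-180,180,.5));uv=proj(S,w(P,[rad(q,81) for q in qs]))
for i in range(1,n):
    d=np.linalg.norm(uv-ce[i],axis=1)
    if st[i,4]>3:print("red",st[i,4],ce[i].round(1),"q",np.degrees(qs[d.argmin()]),"miss",d.min().round(1))
a=float(sys.argv[1])
for k in np.arange(a,a+40,5):print(k,(tcp(k)-p).round(1))
cv2.imwrite(sys.argv[2],cv2.resize(S["pixels"][150:270,210:340],None,fx=6,fy=5,interpolation=cv2.INTER_CUBIC))
E
python3 look.py 60 pics/m6.png
```

```text
time_s: 8.0
eef_pos: [564.1, 31.5, 209.6]
ee_rot: [-0.124, 0.552, 0.82, 0.083]
force: [0.0, 0.3, 0.3]
grip_width: -0.003
grip_force: 0.0
[564.09131509  31.52129871 209.7998484 ] [ 0.21816434 -0.88433546  0.08073302]
red 203 [233.6 239.3] q 162.0 miss 27.5
red 22 [272.8 240.8] q -90.0 miss 1.5
60.0 [0.1 0.5 0.4]
65.0 [ 1.9 -3.9 -7.2]
70.0 [  3.4  -7.6 -15.2]
75.0 [  4.6 -10.7 -23.4]
80.0 [  5.6 -13.1 -32. ]
85.0 [  6.3 -14.8 -40.7]
90.0 [  6.7 -15.8 -49.6]
95.0 [  6.9 -16.1 -58.5]
```

View pics/m6.png

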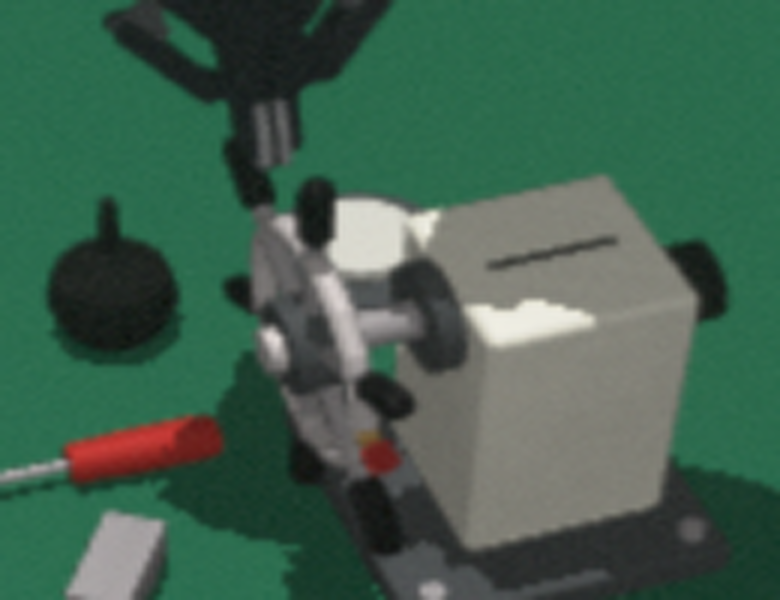

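The wheel turned as planned. The red cap is at (272.8,240.8), giving q ≈ −90°, which matches the spoke at 60°. That was my tenth picture, so from here I'll use numbers only. I'll finish the first stroke to about 88°.

```bash
python3 -m jog '[{"delta_pos":[1,-2,-4],"angular":[0,0,0],"fingers":0},{"delta_pos":[2,-4,-7],"angular":[0,0,0],"fingers":0},{"delta_pos":[2.7,-6,-11],"angular":[0,0,0],"fingers":0},{"delta_pos":[3.4,-7.6,-15],"angular":[0,0,0],"fingers":0},{"delta_pos":[4.2,-9.5,-20],"angular":[0,0,0],"fingers":0},{"delta_pos":[4.9,-11.5,-26],"angular":[0,0,0],"fingers":0},{"delta_pos":[5.6,-13,-32],"angular":[0,0,0],"fingers":0},{"delta_pos":[6,-14.2,-37.5],"angular":[0,0,0],"fingers":0},{"delta_pos":[6.4,-15,-43],"angular":[0,0,0],"fingers":0},{"delta_pos":[6.4,-15,-43],"angular":[0,0,0],"fingers":0}]'; python3 look.py 85 pics/m7.png
```

```text
time_s: 9.3
eef_pos: [570.3, 16.9, 166.4]
ee_rot: [-0.125, 0.552, 0.82, 0.083]
force: [-0.8, 0.7, -0.5]
grip_width: 0.001
grip_force: 0.0
[570.34557185  16.92433078 166.70112139] [ 0.15463774 -0.16427418  0.05800722]
red 26 [272.3 228.9] q -63.0 miss 1.3
red 201 [233.5 239.3] q 162.0 miss 27.6
85.0 [ 0.1 -0.2  2.4]
90.0 [ 0.5 -1.2 -6.5]
95.0 [  0.6  -1.5 -15.4]
100.0 [  0.4  -1.1 -24.3]
105.0 [ -0.    0.1 -33.1]
110.0 [ -0.8   1.9 -41.8]
115.0 [ -1.8   4.5 -50.3]
120.0 [ -3.2   7.7 -58.5]
```

q ≈ −63° and the spoke is at 87°, as expected. I'll retract along the tool axis, cross over the next spoke at about 27°, and come in behind it.

```bash
python3 -m jog '[{"delta_pos":[5,-12,40],"angular":[0,0,0],"fingers":0},{"delta_pos":[10,-24,85],"angular":[0,0,0],"fingers":0},{"delta_pos":[14,-35,130],"angular":[0,0,0],"fingers":0},{"delta_pos":[14,-35,150],"angular":[0,0,0],"fingers":0},{"delta_pos":[14,-35,150],"angular":[0,0,0],"fingers":0},{"delta_pos":[14,-35,150],"angular":[0,0,0],"fingers":0}]'; python3 look.py 90 pics/m8.png | head -4; python3 - <<'E'
from rig import ctrl
from tcp import *
p=ctrl.sense()["eef_pos"]
for g in(40,25,12,4):print(g,(tcp(27,gap=g)-p).round(1),tcp(27,gap=g).round())
E
```

```text
time_s: 10.1
eef_pos: [584.2, -18.0, 315.7]
ee_rot: [-0.125, 0.552, 0.82, 0.083]
force: [-0.1, 0.3, 0.1]
grip_width: -0.003
grip_force: 0.0
[584.19796462 -17.97378008 315.71123088] [-0.6047374   0.58654487  0.16751674]
red 25 [272.4 229. ] q -63.50000000000001 miss 1.2
red 204 [233.5 239.2] q 162.0 miss 27.5
90.0 [ -13.4   33.6 -155.5]
40 [-50.4 124.9 -50.8] [534. 107. 265.]
25 [-45.4 112.5 -57.6] [539.  95. 258.]
12 [-41.  101.8 -63.5] [543.  84. 252.]
4 [-38.3  95.2 -67.1] [546.  77. 249.]
```

```bash
python3 -m jog '[{"delta_pos":[-20,50,0],"angular":[0,0,0],"fingers":0},{"delta_pos":[-42,105,0],"angular":[0,0,0],"fingers":0},{"delta_pos":[-50,125,-15],"angular":[0,0,0],"fingers":0},{"delta_pos":[-50,125,-51],"angular":[0,0,0],"fingers":0},{"delta_pos":[-48,119,-54],"angular":[0,0,0],"fingers":0},{"delta_pos":[-45,112,-58],"angular":[0,0,0],"fingers":0},{"delta_pos":[-41,102,-63],"angular":[0,0,0],"fingers":0},{"delta_pos":[-39,97,-66],"angular":[0,0,0],"fingers":0},{"delta_pos":[-39,97,-66],"angular":[0,0,0],"fingers":0},{"delta_pos":[-39,97,-66],"angular":[0,0,0],"fingers":0}]'; python3 look.py 27 pics/m9.png; python3 look.py 62 pics/m10.png|tail -8
```

```text
time_s: 11.4
eef_pos: [545.6, 78.9, 251.3]
ee_rot: [-0.124, 0.552, 0.82, 0.084]
force: [-0.4, 0.3, 0.4]
grip_width: 0.005
grip_force: 0.0
[545.50851159  78.91303117 251.26971314] [-0.97839998  0.53585042 -0.1656212 ]
red 26 [272.3 228.9] q -63.0 miss 1.3
red 205 [233.6 239.2] q 162.0 miss 27.4
27.0 [ 1.7 -5.  -4.5]
32.0 [  4.7 -12.5  -8.3]
37.0 [  7.6 -19.7 -12.8]
42.0 [ 10.4 -26.5 -17.9]
47.0 [ 13.  -32.8 -23.6]
52.0 [ 15.3 -38.6 -29.9]
57.0 [ 17.5 -44.  -36.8]
62.0 [ 19.4 -48.7 -44.1]
62.0 [ 19.4 -48.7 -44.1]
67.0 [ 21.1 -52.9 -51.8]
72.0 [ 22.5 -56.4 -59.9]
77.0 [ 23.7 -59.2 -68.3]
82.0 [ 24.5 -61.3 -76.9]
87.0 [ 25.1 -62.8 -85.7]
92.0 [ 25.4 -63.5 -94.6]
97.0 [  25.4  -63.5 -103.5]
```

```bash
python3 -m jog '[{"delta_pos":[1.7,-5,-4.5],"angular":[0,0,0],"fingers":0},{"delta_pos":[3.2,-9,-6.5],"angular":[0,0,0],"fingers":0},{"delta_pos":[4.7,-12.5,-8.3],"angular":[0,0,0],"fingers":0},{"delta_pos":[6.5,-17,-11],"angular":[0,0,0],"fingers":0},{"delta_pos":[8.5,-22,-14.5],"angular":[0,0,0],"fingers":0},{"delta_pos":[10.4,-26.5,-18],"angular":[0,0,0],"fingers":0},{"delta_pos":[12,-30.5,-21.5],"angular":[0,0,0],"fingers":0},{"delta_pos":[13.5,-34.5,-25.5],"angular":[0,0,0],"fingers":0},{"delta_pos":[15.3,-38.6,-30],"angular":[0,0,0],"fingers":0},{"delta_pos":[15.3,-38.6,-30],"angular":[0,0,0],"fingers":0}]'; python3 look.py 52 pics/m11.png
```

```text
time_s: 12.75
eef_pos: [560.7, 39.7, 220.5]
ee_rot: [-0.124, 0.552, 0.82, 0.083]
force: [-0.2, -0.4, -0.4]
grip_width: -0.001
grip_force: 0.0
[560.74341084  39.88497126 220.72099379] [-0.16695184  0.44185217  0.44027518]
red 23 [269.3 214.4] q -37.0 miss 1.3
red 204 [233.5 239.2] q 162.0 miss 27.5
52.0 [0.1 0.4 0.6]
57.0 [ 2.3 -4.9 -6.2]
62.0 [  4.2  -9.7 -13.5]
67.0 [  5.9 -13.8 -21.3]
72.0 [  7.3 -17.3 -29.4]
77.0 [  8.4 -20.1 -37.7]
82.0 [  9.3 -22.3 -46.4]
87.0 [  9.9 -23.7 -55.2]
```

```bash
python3 -m jog '[{"delta_pos":[1.2,-2.5,-3],"angular":[0,0,0],"fingers":0},{"delta_pos":[2.3,-5,-6],"angular":[0,0,0],"fingers":0},{"delta_pos":[3.3,-7.5,-10],"angular":[0,0,0],"fingers":0},{"delta_pos":[4.2,-9.7,-13.5],"angular":[0,0,0],"fingers":0},{"delta_pos":[5.1,-12,-17.5],"angular":[0,0,0],"fingers":0},{"delta_pos":[5.9,-14,-21.5],"angular":[0,0,0],"fingers":0},{"delta_pos":[7.3,-17.3,-29],"angular":[0,0,0],"fingers":0},{"delta_pos":[8.4,-20,-37.5],"angular":[0,0,0],"fingers":0},{"delta_pos":[9,-21.5,-43],"angular":[0,0,0],"fingers":0},{"delta_pos":[9,-21.5,-43],"angular":[0,0,0],"fingers":0}]'; python3 look.py 80 pics/m12.png; python3 - <<'E'
from h import *
from rig import ctrl
from tcp import P
S=ctrl.capture("side");T=ctrl.capture("top")
for q in(-15,-10,-5,0,5):print(q,proj(S,w(P,[rad(np.radians(q),81)])).round(1),proj(T,w(P,[rad(np.radians(q),81)])).round(1))
h=cv2.cvtColor(T["pixels"],cv2.COLOR_BGR2HSV);m=((h[...,0]<8)|(h[...,0]>172))&(h[...,1]>150)&(h[...,2]>60)
n,l,st,ce=cv2.connectedComponentsWithStats(m.astype(np.uint8));print([(st[i,4],ce[i].round(1)) for i in range(1,n) if st[i,4]>3])
E
```

```text
time_s: 14.05
eef_pos: [569.7, 18.5, 177.4]
ee_rot: [-0.124, 0.552, 0.82, 0.083]
force: [-0.4, 0.2, -0.3]
grip_width: -0.0
grip_force: 0.0
[569.75038925  18.64755599 177.72668728] [-0.91953281  0.38952831  0.41188295]
red 21 [264.  200.2] q -9.0 miss 1.8
red 201 [233.4 239.4] q 162.0 miss 27.7
80.0 [-0.  -0.2  0.1]
85.0 [ 0.7 -2.  -8.6]
90.0 [  1.1  -3.  -17.5]
95.0 [  1.2  -3.3 -26.4]
100.0 [  1.   -2.8 -35.3]
105.0 [  0.5  -1.7 -44.2]
110.0 [ -0.2   0.2 -52.9]
115.0 [ -1.2   2.7 -61.3]
-15 [[266.8 202.3]] [[223.9 199.1]]
-10 [[265.8 200. ]] [[226.5 198. ]]
-5 [[264.9 197.7]] [[229.1 197. ]]
0 [[263.9 195.7]] [[231.8 195.9]]
5 [[262.9 193.9]] [[234.5 194.8]]
[(np.int32(175), array([252.6, 173.1])), (np.int32(28), array([225. , 196.6]))]
```

Both cameras and the contact geometry agree on q ≈ −10°. I'll creep on 9° and then measure with a joint fit, leaving a small drive offset free.

```bash
python3 -m jog '[{"delta_pos":[0.3,-1,-3],"angular":[0,0,0],"fingers":0},{"delta_pos":[0.5,-1.5,-6],"angular":[0,0,0],"fingers":0},{"delta_pos":[0.7,-2,-9],"angular":[0,0,0],"fingers":0},{"delta_pos":[0.9,-2.5,-12],"angular":[0,0,0],"fingers":0},{"delta_pos":[1,-3,-14],"angular":[0,0,0],"fingers":0},{"delta_pos":[1,-3,-15.5],"angular":[0,0,0],"fingers":0},{"delta_pos":[1,-3,-15.5],"angular":[0,0,0],"fingers":0},{"delta_pos":[1,-3,-15.5],"angular":[0,0,0],"fingers":0}]'; cat > q.py <<'E'
from h import *
from rig import ctrl
from tcp import P
S=ctrl.capture("side");T=ctrl.capture("top");s=ctrl.sense();print(s["eef_pos"],s["force"])
o=[]
for c,lo,hi in((S,[250,180],[285,260]),(T,[205,185],[245,215])):
    h=cv2.cvtColor(c["pixels"],cv2.COLOR_BGR2HSV);m=((h[...,0]<8)|(h[...,0]>172))&(h[...,1]>150)&(h[...,2]>60)
    n,l,st,ce=cv2.connectedComponentsWithStats(m.astype(np.uint8))
    k=[i for i in range(1,n) if st[i,4]>5 and (ce[i]>lo).all() and (ce[i]<hi).all()];print([(st[i,4],ce[i].round(1)) for i in k]);o.append(ce[k[0]])
def res(v):
    X=w(P,[rad(v[0],81)+np.array([v[1],0,0])]);return np.r_[proj(S,X)[0]-o[0],proj(T,X)[0]-o[1]]
r=least_squares(res,[0,0],x_scale=[.1,5]);print("q",np.degrees(r.x[0]),"dx",r.x[1],r.fun.round(1))
X=least_squares(lambda X:np.r_[proj(S,[X])[0]-o[0],proj(T,[X])[0]-o[1]],[535,95,250]);print("cap",X.x,X.fun.round(1))
E
python3 q.py
```

```text
time_s: 15.2
eef_pos: [570.8, 15.6, 162.5]
ee_rot: [-0.124, 0.552, 0.82, 0.083]
force: [-0.1, -0.0, 0.9]
grip_width: -0.0
grip_force: 0.2
[570.80033066  15.62072509 162.49117201] [-0.36126919  0.59335571  0.32400012]
[(np.int32(20), array([262.4, 196.3]))]
[(np.int32(24), array([229.6, 194.8]))]
q -2.01389124908982 dx 4.578206099492061 [ 0.2  0.6  0.5 -0.2]
cap [541.89682615  99.67755345 253.99381759] [ 0.2  0.   0.  -0.2]
```

```bash
python3 -m jog '[{"delta_pos":[0,0,-1],"angular":[0,0,0],"fingers":0},{"delta_pos":[0,0,-2],"angular":[0,0,0],"fingers":0},{"delta_pos":[0,0,-3],"angular":[0,0,0],"fingers":0},{"delta_pos":[0,0,-3],"angular":[0,0,0],"fingers":0},{"delta_pos":[0,0,-3],"angular":[0,0,0],"fingers":0}]'; python3 q.py; python3 -m jog '[{"delta_pos":[1,-3,10],"angular":[0,0,0],"fingers":0},{"delta_pos":[5,-12,40],"angular":[0,0,0],"fingers":0},{"delta_pos":[10,-24,85],"angular":[0,0,0],"fingers":0},{"delta_pos":[14,-35,130],"angular":[0,0,0],"fingers":0},{"delta_pos":[14,-60,180],"angular":[0,0,0],"fingers":0},{"delta_pos":[0,-110,200],"angular":[0,0,0],"fingers":0},{"delta_pos":[-20,-160,200],"angular":[0,0,0],"fingers":0},{"delta_pos":[-40,-200,200],"angular":[0,0,0],"fingers":0},{"delta_pos":[-40,-200,200],"angular":[0,0,0],"fingers":0},{"delta_pos":[-40,-200,200],"angular":[0,0,0],"fingers":0}]'; python3 q.py
```

```text
time_s: 15.92
eef_pos: [570.8, 15.6, 159.5]
ee_rot: [-0.124, 0.552, 0.82, 0.083]
force: [0.9, -0.7, 1.0]
grip_width: 0.003
grip_force: 0.4
[570.83099296  15.63057052 159.49323253] [ 0.08783977 -1.26957814  0.95760097]
[(np.int32(20), array([261.9, 195.4]))]
[(np.int32(25), array([230.4, 194.6]))]
q -0.31236280141116174 dx 4.563125263126303 [ 0.3  0.9  0.6 -0.3]
cap [542.75115109  97.71054941 255.02397297] [ 0.4  0.   0.  -0.4]
time_s: 17.27
eef_pos: [531.0, -183.9, 360.0]
ee_rot: [-0.124, 0.552, 0.82, 0.084]
force: [0.0, -0.3, 0.3]
grip_width: -0.004
grip_force: 0.0
[ 531.18628186 -183.31931083  359.82202183] [-0.17919086 -0.30933362  0.02214903]
[(np.int32(24), array([262. , 195.2]))]
[(np.int32(25), array([230.4, 194.6]))]
q -0.22609706079839864 dx 4.390440059908337 [ 0.3  1.   0.7 -0.3]
cap [542.61678874  97.68159943 255.54427343] [ 0.4  0.   0.  -0.4]
```

q is between −0.2° and −1.1°, and the hand is clear. Before handing in, I'll check that the drive and the bystanders haven't moved.

```bash
python3 - <<'E'
from rig import ctrl
from h import *
T=ctrl.capture("top")["pixels"];a=cv2.imread("pics/top0.png")
g=lambda i:cv2.cvtColor(i,cv2.COLOR_BGR2GRAY).astype(np.float32)
for n,(x,y,W,H) in dict(gear=(212,215,75,50),lens=(163,240,38,38),cleaner=(150,175,24,28),block=(208,162,30,20),driver=(234,136,24,36),blower=(276,152,28,28)).items():
    (s,r)=cv2.phaseCorrelate(g(a)[y:y+H,x:x+W],g(T)[y:y+H,x:x+W]);print(n,np.round(s,2),round(r,2))
E
```

```text
gear [ 0.5 -0.1] 0.93
lens [0.01 0.18] 0.98
cleaner [ 0.16 -0.05] 0.96
block [-0.09  0.11] 1.0
driver [ 0.04 -0.06] 0.97
blower [-0.05 -0.11] 0.96
```

```bash
python3 -c "
from rig import ctrl
print(ctrl.finish_job())"
```

```text
the job is handed in; nothing more can be done
None
```

The job is handed in, with no verdict shown: the stem measured within about 1° of straight up, the hand is clear, and the drive and the five bystanders I checked had not visibly moved (I did not re-check the optical flat).

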